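# Load the crucible tray into the drying rack

## Robot

A 6-joint arm with a two-finger parallel gripper is mounted at the origin on a cart in front of the work surface, level with it; the furniture and walls round the work are solid. World frame = base frame: x ahead of the robot, y to its left, z up, the work surface at z = 0. Lengths are in m, angles in degrees, forces in N, time in s.
With the tool pointing down it reaches from about 0.4 to 0.825 m from the base axis. Payload 7 kg.
Tool frame: the origin (TCP) lies midway between the tips of the shut fingers; the grasp point (between the pads) lies hold_point_z behind it (hold_point_z is the distance from the TCP to the grasp point, in m); z points along the fingers, y is the line along which they close (so a half turn about z gives the same grasp; the last joint's range is limited). The gripper opens to 88 mm and grips with 3 to 60 N. Pads are 19 mm wide; open, the fingers measure 130 mm over their backs; the gripper's body (78 mm by 193 mm) begins 47 mm behind the grasp point.
Start: joints at [81.022, 20.546, 0.682, 0, -70.136, -16.507], TCP at [0.29, 0.609, 0.199] pointing down, gripper open.
Joint ranges: [-176.03, 176.03], [-82.01, 121.73], [-58.28, 71.71], [-173.87, 95.51], [-174.79, -0.11], [-173.66, 173.66]. Speed limits (degrees/s): [136.94, 136.94, 172.46, 180, 180, 180].

## Interface

Orientations are given as [roll, pitch, yaw] about the fixed x, y, z axes, in that order (R = Rz(yaw) Ry(pitch) Rx(roll)).
In Python, from plant import * gives the robot as it stands.
- The arm moves only by the tool step_arm, never from a script. Its argument "steps" is a list that holds one entry, the list of rows, each a list of 6 numbers: the shift along the tool's x, y, z scaled (see below), then the turn, a rotation vector about the tool's x, y, z scaled (see below). In form: [[[tx, ty, tz, wx, wy, wz], ...]]. A call has 1 to 20 rows; each row is the pose to reach, as a shift and turn from the pose commanded when the call began, along the tool's axes at that moment; what a row does not reach only later rows make up. The controller multiplies each number of a shift by 100 mm and each number of a turn by 0.5 rad. A row lasts 1/10 s, in which the tool goes at most 50 mm and 8.59 degrees, less where a joint would pass 70% of its speed; a pose out of reach is approached as far as the arm can. A call with a number of a shift or a turn outside -1 to 1 is refused whole. A call with a gripper value outside its range is refused whole. "jaw" is the closure in counts, from 0 (fully open) to 255 (shut), set as the call begins (left out, the last holds). The fingers move at their own pace and stop on an object; the grip force is fixed at half the most. Time passes only in rows, so rows that repeat a pose let the fingers close. It gives the time, the measured TCP pose, the force, the opening and the grip force at its end, in the units of the state.
- get_obs(): the state, without advancing time (a new reading comes with each control period).
- snapshot(name): name is "side" or "top" or "wrist"; returns (picture, depth): 480x640x3 uint8, red, green, blue; 480x640 float32, m along the optical axis (not along the pixel's ray), 0 where there is no reading.
- calibration(name): a dict with "mtx" (3x3 intrinsics, pixels), "rvec" (rotation vector, rad) and "tvec" (3), from world to camera coordinates, as OpenCV has them. Camera axes: x right, y down, z forward; pixel columns grow to the right and rows downward; lengths in m; the calibration is good to about 2 mm. A picture is of the moment at which its call begins: read the wrist's pose just before it. calibration takes no time and is no camera call; for the wrist camera it gives the pose at the moment of the call.
- close_job(): hands the job in; it is judged then, once.
The state is a dict: "clock": time; "joint_pos": joint angles; "qvel": joint speeds; "tau": joint torques, N m; "tool_pos": TCP position; "orientation": TCP orientation; "force": force on the tool from outside, world axes, zero at the start; "moment": the same for the moment, N m; "opening": finger opening in m; "gripper_force": force on a finger pad.
Only numpy, scipy, OpenCV 4.12 (cv2) and the standard library are available. Lean on these libraries where they do the work, as an engineer would, in place of code of your own. Each camera call takes 0.05 s, during which the arm holds its last target. There are 200 camera calls.

## Task

Take the loose tray with the two crucibles by its handle and slide it, level, onto the empty middle pair of runners in the drying rack, just above the tray that is already in there. Push it in gently by feel, past the spring catch and fully home against the stop, until the catch has dropped in front of the tray's rear rim; then let go. Keep the crucibles upright in their places, leave the top runners empty, do not force the tray, and leave the beaker and the two bottles alone.

Things in the scene. Friction and masses are not known exactly. Their poses are not given: they have to be found in the camera images.
- tray: Loose tray, bare aluminium, black handle, about 0.16 kg. Origin: middle of the sheet, on its underside; +x to the rear edge, which enters the rack first; z up. Sheet 120 (x) by 110 (y) by 4 mm. A rim stands on the rear edge: x 56 to 60, 70 mm wide, top 16 mm above the underside. Low wire rings at x = -30, y = -26 and +26 hold the crucibles. Starts flat on the worktop.
- tray_handle (a point): Grip point of the tray's handle, in the tray's frame at x = -120, y = 0, 34 mm above the underside; axes as the tray's. The handle is an upright black plate 10 mm thick (y), 40 mm long (x from -140 to -100), from the underside up to 50 mm, on a neck 18 mm wide. Fingers from above, closing along y.
- crucible_a: White porcelain crucible, 43 mm across the top, 32 mm high, loose in the tray's ring at y = -26. Origin: centre of its underside.
- crucible_b: The same, in the tray's ring at y = +26.
- rack: Drying rack, fixed: grey base 160 by 160 mm, four aluminium posts, 257 mm high, open at its -x side. Origin: centre of the base at worktop height; +x from the open front to the back. Three pairs of steel runners, centred at y = 0, parallel to x. The lowest pair, 35 mm up, holds a like tray, fixed; its handle ends 148 mm in front of the origin, top 85 mm up.
- mid_pair: Middle runners, fixed, empty: the place for the tray; height varies. Origin: middle of the mouth at running height, 70 mm in front of the rack's origin; +x is the way in. C-channels 140 mm long: running surfaces |y| 47 to 60, lips 7 mm above them, side walls at |y| = 57. The mouth flares over x from -10 to 0 by about 6 mm up and down, 5 mm to each side.
- mid_back (a point): A point at x = 117 mm on the middle pair, at running height. A rigid dark steel stop face is clamped within 13 mm before or behind it; where exactly is not given and must be felt. When home, the tray's rear edge is against it. More than 25 N of contact forces, all added up, between the tray and runners and stop is forcing it; a push of about 10 N suffices.
- catch (a joint): Spring catch over the middle pair, rad: a rod hinged 55 mm before the stop face, slanting back and down. 0: hanging. The tray's rim meets it about 41 mm before home and lifts it (to about 0.22) with 3 to 8 N of push; only in the last 2 mm does it drop back to 0, in front of the rim, and lock.
- top_pair: The top pair of runners, fixed, same shape and axes as the middle pair but without stop or catch; to stay empty.
- stand_rod (a point): Foot of the rod of a heavy retort stand that always stands here, fixed: rod 10 mm thick, 0.5 m high, on a base plate 150 (x) by 95 (y) mm; a clamp arm leaves it 0.4 m up, away from the robot and to its right. The arm has to pass round it.
- beaker: Glass beaker with milky content, 89 mm across, 108 mm high, bystander. Origin: centre of its underside.
- dropper: Dropper bottle, amber with black top, 38 mm across, 108 mm high, bystander. Origin: centre of its underside.
- media_bottle: Clear bottle with open neck, 56 mm across, 112 mm high, bystander. Origin: centre of its underside.
There are look-alikes about, which are no part of the job. Leave any blue or pink look-alike of the tray alone.

How it is judged (in metres and radians):
On the way, in this order (a step that is already met when the one before it is completed fails the run):
1. the tray's sheet has entered the middle pair of runners, level (x of tray in the frame of mid_pair between -0.03 and 0.025 m and y of tray in the frame of mid_pair between -0.006 and 0.006 m and z of tray in the frame of mid_pair between -0.004 and 0.007 m), for 0.1 s.
2. the tray is fully home on the middle pair and the catch has dropped in front of its rim (x of tray in the frame of mid_pair between 0.039 and 0.075 m and y of tray in the frame of mid_pair between -0.005 and 0.005 m and z of tray in the frame of mid_pair between -0.003 and 0.006 m and angle between the x axis of tray and the x axis of mid_pair, either way round below 0.06 rad and angle between tray's own z axis and vertical below 0.06 rad and value of joint catch below 0.04 rad), for 0.2 s.
At the end, for the whole second after the job is handed in: The tray lies level on the middle pair of runners (within 5 mm sideways, 0.06 rad), fully in, the catch dropped in front of its rear rim (below 0.04 rad), at rest and released, with both crucibles upright (0.2 rad) in their rings (all of step 2 and linear speed of tray below 0.02 m/s and angle between each of crucible_a, crucible_b's own z axis and vertical below 0.2 rad and z of crucible_a in the frame of tray between 0 and 0.015 m and x of crucible_a in the frame of tray between -0.05 and -0.01 m and y of crucible_a in the frame of tray between -0.046 and -0.006 m and z of crucible_b in the frame of tray between 0 and 0.015 m and x of crucible_b in the frame of tray between -0.05 and -0.01 m and y of crucible_b in the frame of tray between 0.006 and 0.046 m); the robot touches nothing.
It fails at once if the tray is forced: more than 25 N, all contacts added up, against the middle runners or their stop (contact force between tray and mid_pair above 25 N).
It fails at once if the tray is put into the top runners (x of tray in the frame of top_pair between -0.03 and 0.1 m and z of tray in the frame of top_pair between -0.006 and 0.01 m and y of tray in the frame of top_pair between -0.03 and 0.03 m).
It fails at once if a crucible tips over (angle between any of crucible_a, crucible_b's own z axis and vertical above 0.7 rad).
It fails at once if a bystander is disturbed (distance of any of beaker, dropper, media_bottle from where it was at the start of the episode above 0.03 m).
It also fails if it takes over 69 s, if anything falls off the work surface, if the arm or the gripper's body presses on something with over 40 N, if the wrist force passes 120 N, or if a joint passes its speed limit or range.

## Working session

There is one attempt and no reset: what is moved stays moved. The work goes in short steps, Python scripts to look and compute and a tool call to move; the robot and the scene stay as the last step left them, time stands still between calls to the robot, and variables do not carry over. Pictures are saved under pics/ and viewed, at most 10 in all, crops included, and the job is handed in when it is done.

Besides the shell and the picture viewer there is one more tool, called after ">>>" as name([rows], argument=value, ...), one row to a line, values as JSON. step_arm: Moves the arm, as the interface text tells. Its arguments: {"type":"object","properties":{"steps":{"type":"array","items":{"type":"array","items":{"type":"array","items":{"type":"number","minimum":-1,"maximum":1}}}},"jaw":{"type":"number"}},"required":["steps"]}

```bash
mkdir -p pics; cat > h.py <<'E'
from plant import *
import numpy as np, cv2
def cam(n):
    c=calibration(n); R=cv2.Rodrigues(np.array(c["rvec"],float))[0]; return np.array(c["mtx"],float).reshape(3,3),R,np.array(c["tvec"],float).ravel()
def snap(n,f=None):
    c=cam(n); p,d=snapshot(n); np.savez(f"/tmp/{n}.npz",p=p,d=d,K=c[0],R=c[1],t=c[2])
    if f: cv2.imwrite(f"pics/{f}.png",p[:,:,::-1])
    return p,d,c
def load(n):
    z=np.load(f"/tmp/{n}.npz"); return z['p'],z['d'],(z['K'],z['R'],z['t'])
def cloud(d,c):
    K,R,t=c; v,u=np.mgrid[:480,:640]
    P=np.stack([(u-K[0,2])/K[0,0]*d,(v-K[1,2])/K[1,1]*d,d],-1)
    W=(P-t)@R; W[d==0]=np.nan; return W
def plane(u,v,z,c):
    K,R,t=c; r=R.T@np.linalg.inv(K)@np.array([u,v,1.]); o=-R.T@t; return o+r*(z-o[2])/r[2]
E
python3 - <<'E'
from h import *
print(get_obs())
for n in("side","top"):
    p,d,c=snap(n,n+"1"); print(n,-c[1].T@c[2],c[1][2])
E
```

```text
{'clock': 0.0, 'joint_pos': array([ 8.10210659e+01,  2.05904939e+01,  6.32829163e-01, -2.35117879e-02,
       -7.01351654e+01, -1.65067161e+01]), 'qvel': array([ 0.02180646, -0.06983826, -0.00896629,  0.06080565, -0.14688168,
        0.04782964]), 'tau': array([-8.31979196e-05, -5.82719564e+01,  2.93053901e+01,  6.99709877e+00,
        7.01659505e-03, -1.52853718e-04]), 'tool_pos': array([0.29021815, 0.6088143 , 0.19771551]), 'orientation': array([ 1.79904715e+02, -5.18704193e-03, -2.54936531e+01]), 'force': array([-0.4596676 ,  1.01797481, -0.16315699]), 'moment': array([0.01892364, 0.01237365, 0.02289326]), 'gripper_force': 0.0, 'opening': 0.08760116815723298}
side [0.37691896 1.17141576 0.79522371] [ 0.09373467 -0.87549282 -0.47405288]
top [ 3.07442156e-01 -1.60724690e-03  1.62343751e+00] [ 0.13589202  0.00206127 -0.99072151]
```

View pics/top1.png

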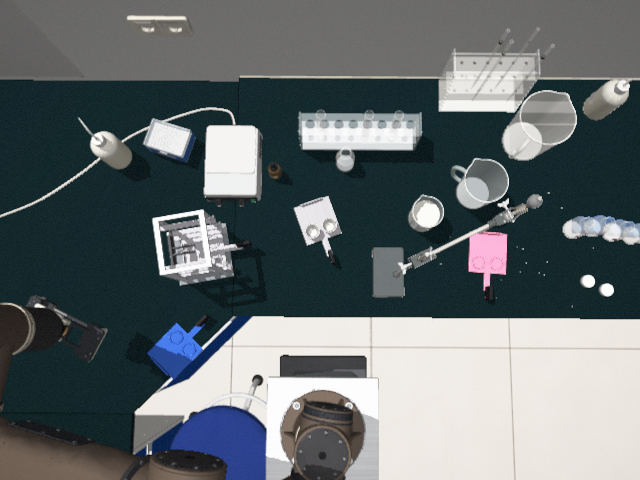

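View pics/side1.png

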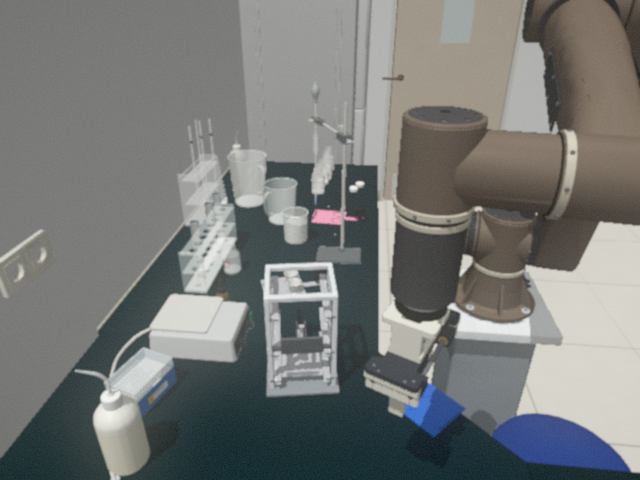

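```bash
python3 -c "
import plant;print([n for n in dir(plant) if n[0]!='_']); print(getattr(plant,'hold_point_z',None))"
```

```text
['PlanningError', 'calibration', 'close_job', 'get_obs', 'hold_point_z', 'snapshot']
0.0188
```

The top view shows three tray candidates. The bare aluminium one at (318,220) has its black handle at (332,258) and holds two crucibles. The blue one at (178,350) and the pink one at (488,255) are look-alikes. The aluminium tray fits the description. The rack is at (195,250), with its open side facing right (lower tray's handle at 240,244). The stand is at (403,270). I'll confirm with an enlarged crop and measure.

```bash
python3 - <<'E'
from h import *
p,d,c=load("top")
a=cv2.resize(p[185:275,280:400],None,fx=3.3,fy=3.3,interpolation=cv2.INTER_CUBIC)
b=cv2.resize(p[195:295,140:260],None,fx=3.3,fy=3.3,interpolation=cv2.INTER_CUBIC)
h=330;im=np.hstack([cv2.resize(a,(400,300)),cv2.resize(b,(400,300))])
cv2.imwrite("pics/crop1.png",im[:,:,::-1])
W=cloud(d,c)
# tray sheet
g=p.astype(int).min(2); sat=p.astype(int).max(2)-g
m=np.zeros((480,640),bool); m[190:250,285:350]=1
s=m&(g>90)&(sat<40)&(W[...,2]<0.03)
P=W[s]; print("sheet",len(P),np.median(P,0))
r=cv2.minAreaRect(P[:,:2].astype(np.float32)*1000); print(r, cv2.boxPoints(r))
m2=np.zeros((480,640),bool); m2[243:268,322:342]=1
k=m2&(W[...,2]>0.035)&(W[...,2]<.07); H=W[k]; print("handle",len(H),np.nanmean(H,0),H.min(0),H.max(0))
r=cv2.minAreaRect(H[:,:2].astype(np.float32)*1000); print(r)
for lo,hi in((.24,.28),):
    m3=np.zeros((480,640),bool); m3[195:295,140:250]=1
    k=m3&(W[...,2]>lo)&(W[...,2]<hi); T=W[k]; r=cv2.minAreaRect(T[:,:2].astype(np.float32)*1000); print("racktop",len(T),np.median(T[:,2]),r,cv2.boxPoints(r))
m3=np.zeros((480,640),bool); m3[235:255,228:256]=1
k=m3&(g<50)&(W[...,2]>.06)&(W[...,2]<.1);T=W[k];print("rack handle",len(T),T.mean(0),T.min(0),T.max(0))
m3=np.zeros((480,640),bool); m3[240:305,365:412]=1
k=m3&(W[...,2]>.005)&(W[...,2]<.05);T=W[k];print("standbase",T.min(0),T.max(0),T.mean(0))
k=m3&(W[...,2]>.1);T=W[k];print("rod",T[:15])
E
```

```text
sheet 1512 [0.60640784 0.01754151 0.00575102]
((594.0824584960938, 13.268020629882812), (156.9767303466797, 111.83590698242188), 19.992412567138672) [[501.20587   38.981403]
 [539.4421   -66.115036]
 [686.95905  -12.445362]
 [648.72284   92.65108 ]]
handle 53 [ 0.49547525 -0.02406128  0.05046803] [ 0.47698282 -0.0351757   0.04146498] [ 0.51445495 -0.0147937   0.05766913]
((495.9120788574219, -24.006256103515625), (39.19352722167969, 10.142112731933594), 21.01034927368164)
racktop 1088 0.25741029907561797 ((504.41802978515625, 352.7289123535156), (148.11328125, 131.651123046875), 10.279886245727539) [[419.80316 404.28192]
 [443.29718 274.74408]
 [589.0329  301.1759 ]
 [565.5389  430.71375]]
rack handle 62 [0.52633166 0.22633031 0.08166793] [0.51956689 0.20703813 0.06041291] [0.53481988 0.24484801 0.09269549]
standbase [ 0.35961342 -0.26039066  0.00500249] [ 0.54898472 -0.12355734  0.04961716] [ 0.45483325 -0.18932714  0.0118182 ]
rod [[ 0.4527105  -0.19516175  0.41108034]
 [ 0.45217011 -0.19297812  0.39655784]
 [ 0.45112949 -0.19380032  0.40550628]
 [ 0.45066135 -0.19536471  0.40960088]
 [ 0.45119632 -0.19242493  0.38544401]
 [ 0.45002496 -0.19308542  0.39566163]
 [ 0.44871351 -0.19351873  0.40708325]
 [ 0.44891296 -0.19598679  0.40549491]
 [ 0.44773005 -0.19299136  0.3960566 ]
 [ 0.44704953 -0.19426551  0.40214186]
 [ 0.44696298 -0.19634676  0.40303027]
 [ 0.44700694 -0.19507261  0.38249874]
 [ 0.44610769 -0.19604848  0.39062916]
 [ 0.44444602 -0.19591371  0.40553548]
 [ 0.44387217 -0.1960456   0.39043732]]
```

View pics/crop1.png

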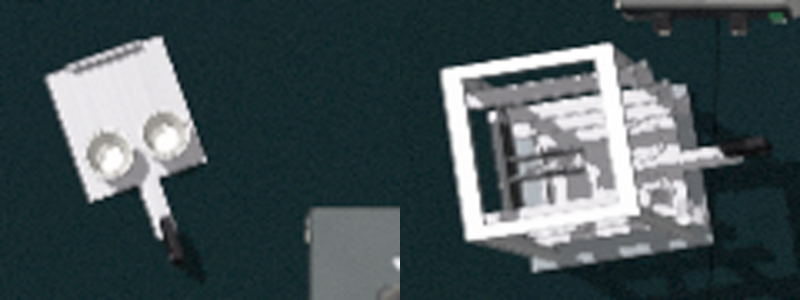

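The crop confirms it. The aluminium tray has white crucibles, its rear rim is at the upper edge and its handle is at lower right. In the right half, the rack's mouth faces the lower tray's handle. Next I need the mid runner height.

```bash
cat >> h.py <<'E'
RO=np.array([.5037,.3524,0]); RY=np.radians(100.2)
RR=np.array([[np.cos(RY),-np.sin(RY),0],[np.sin(RY),np.cos(RY),0],[0,0,1]])
def rk(W): return (W-RO)@RR
E
python3 - <<'E'
from h import *
p,d,c=load("side")
cv2.imwrite("pics/crop2.png",cv2.resize(p[255:405,250:350],(533,600)if 0 else (400,600),interpolation=cv2.INTER_CUBIC)[:,:,::-1])
for n in("side","top"):
    p,d,c=load(n); W=rk(cloud(d,c)); 
    m=(np.abs(W[...,0])<.1)&(np.abs(W[...,1])<.09)&(W[...,2]>-.01)&(W[...,2]<.28); P=W[m]
    print(n,len(P),P.min(0),P.max(0))
    for s in(-1,1):
        k=(s*P[:,1]>.044)&(s*P[:,1]<.063)&(np.abs(P[:,0])<.072); h=np.histogram(P[k,2],bins=np.arange(0,.27,.005))[0]
        print(s,[(int(i*5),int(x)) for i,x in enumerate(h) if x])
    t=P[P[:,2]>.25]; print("top y",t[:,1].min(),t[:,1].max(),t[:,0].min(),t[:,0].max())
E
```

```text
side 7951 [-0.09980503 -0.08998782 -0.00479124] [0.0999823  0.08994092 0.25991358]
-1 [(10, 48), (15, 13), (30, 12), (35, 40), (40, 89), (45, 66), (105, 14), (110, 8), (115, 176), (120, 21), (125, 31), (130, 2), (135, 2), (140, 1), (145, 3), (150, 1), (195, 5), (200, 14), (205, 25), (210, 182), (215, 1), (245, 15), (250, 38), (255, 71)]
1 [(10, 57), (15, 18), (20, 2), (25, 2), (30, 10), (35, 25), (40, 98), (45, 61), (50, 3), (60, 3), (65, 3), (70, 1), (75, 3), (80, 1), (85, 2), (90, 6), (95, 2), (100, 2), (105, 25), (110, 7), (115, 189), (120, 30), (125, 30), (130, 4), (135, 2), (140, 3), (145, 1), (150, 3), (155, 2), (160, 1), (165, 2), (170, 2), (175, 3), (180, 2), (185, 2), (190, 4), (195, 13), (200, 29), (205, 33), (210, 192), (215, 6), (220, 4), (225, 5), (230, 4), (235, 4), (240, 4), (245, 16), (250, 50), (255, 87)]
top y -0.07418258949510244 0.07195428165513934 -0.06477955984943128 0.07026990357995307
top 5114 [-0.09995193 -0.08996156 -0.00856615] [0.09988179 0.08993736 0.26582516]
-1 [(10, 11), (15, 3), (20, 2), (25, 1), (30, 7), (35, 40), (40, 83), (45, 96), (50, 17), (95, 1), (100, 6), (105, 13), (110, 44), (115, 94), (120, 65), (125, 21), (130, 3), (190, 1), (195, 6), (200, 26), (205, 56), (210, 147), (215, 35), (220, 1), (230, 1), (235, 1), (245, 1), (250, 20), (255, 52), (260, 20)]
1 [(5, 6), (10, 31), (15, 34), (20, 4), (30, 4), (35, 9), (40, 50), (45, 46), (50, 10), (60, 1), (80, 1), (90, 1), (100, 1), (105, 5), (110, 24), (115, 47), (120, 21), (125, 5), (130, 2), (150, 1), (155, 1), (175, 1), (200, 4), (205, 41), (210, 105), (215, 33), (245, 4), (250, 22), (255, 72), (260, 9)]
top y -0.07488168640407847 0.07336698362052801 -0.06564887292468986 0.06594356633877829
```

View pics/crop2.png

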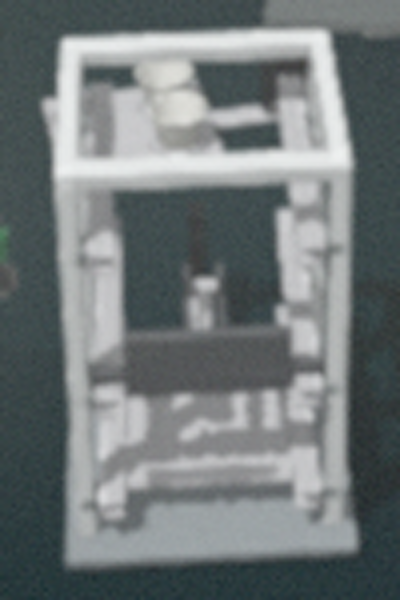

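```bash
python3 - <<'E'
from h import *
for n in("side","top"):
    p,d,c=load(n); W=rk(cloud(d,c)).reshape(-1,3)
    for s in(-1,1):
        for lo,hi in((.038,.052),(.108,.126),(.203,.219),(.25,.264)):
            k=(s*W[:,1]>.046)&(s*W[:,1]<.060)&(np.abs(W[:,0])<.06)&(W[:,2]>lo)&(W[:,2]<hi);z=W[k,2]*1000
            print(n,s,lo,len(z),np.percentile(z,[10,30,50,70,90]).round(1),"y",np.percentile(W[k,1]*1000,[3,97]).round(1))
    k=(np.abs(W[:,1])<.035)&(W[:,2]>.085)&(W[:,2]<.135)&(W[:,0]>.0)&(W[:,0]<.09);print("stop",k.sum(),np.percentile(W[k]*1000,[5,50,95],axis=0).round(1))
    if n=="top":
        k=(np.abs(W[:,1])<.02)&(W[:,2]>.06)&(W[:,2]<.1)&(W[:,0]<-.1)&(W[:,0]>-.17);print("lowhandle",np.percentile(W[k]*1000,[3,50,97],axis=0).round(1))
E
```

```text
side -1 0.038 113 [40.1 43.8 44.6 45.5 46.6] y [-58.2 -47.1]
side -1 0.108 148 [115.9 117.2 117.8 118.4 119.2] y [-59.8 -48.6]
side -1 0.203 137 [210.  210.8 211.4 211.9 212.7] y [-59.5 -49.1]
side -1 0.25 41 [252.  254.3 256.2 256.9 257.7] y [-59.  -47.4]
side 1 0.038 113 [43.  43.9 44.8 45.2 46.4] y [46.2 58.4]
side 1 0.108 159 [116.4 117.2 117.8 118.4 119.7] y [46.3 58.3]
side 1 0.203 153 [210.  210.9 211.4 212.  212.7] y [46.4 58.5]
side 1 0.25 41 [252.  255.1 256.1 256.6 257.4] y [46.8 59.8]
stop 326 [[ 16.5 -31.2 112.1]
 [ 63.8  -0.2 124.7]
 [ 66.4  31.  134. ]]
top -1 0.038 155 [41.  43.9 45.8 47.4 49.6] y [-59.3 -47. ]
top -1 0.108 165 [113.2 116.7 118.8 120.2 122.4] y [-59.6 -47.5]
top -1 0.203 197 [207.5 210.5 211.9 213.5 215.4] y [-59.5 -47.9]
top -1 0.25 39 [253.7 256.4 257.9 259.  260.3] y [-59.2 -47. ]
top 1 0.038 91 [40.5 42.8 44.8 46.7 49.2] y [50.8 59. ]
top 1 0.108 71 [112.5 115.4 117.8 119.9 121.9] y [52.  59.2]
top 1 0.203 147 [209.1 210.9 212.2 213.7 215.6] y [46.7 55.6]
top 1 0.25 47 [253.3 255.5 256.3 258.9 260.1] y [46.2 59.6]
stop 82 [[  5.5 -29.5 112.8]
 [ 53.4  -1.1 126.3]
 [ 55.5  26.2 133.7]]
lowhandle [[-147.3   -6.2   62.3]
 [-128.5    0.4   83.8]
 [-109.5    4.2   91.6]]
```

```bash
cat > plan.py <<'E'
import numpy as np,sys
def plan(p,yaw,wps,step=.1,ang=28.6):
    p=np.array(p,float)
    for w in wps:
        w=np.array(w,float); n=max(1,*[int(np.ceil(abs(v))) for v in ((np.linalg.norm((w[:3]-p)))/step/1.2-1e-6,(w[3]-yaw)/ang-1e-6)])
        while 1:
            out=[];q=p.copy();y=yaw
            for i in range(n):
                d=(w[:3]-p)/n; c,s=np.cos(np.radians(y)),np.sin(np.radians(y))
                out.append([d[0]*c+d[1]*s,d[0]*s-d[1]*c,-d[2]]); y+=(w[3]-yaw)/n
            if np.abs(out).max()<=step+1e-9: break
            n+=1
        dy=(w[3]-yaw)/n
        for o in out: print([round(float(v)*10,3) for v in o],'wz',round(-np.radians(dy)/.5,3))
        print('->',w); p=w[:3];yaw=w[3]
E
python3 -c "
from plan import *
plan([.29,.609,.199],-25.5,[[.29,.609,.299,-25.5],[.35,.42,.36,-62],[.4955,-.024,.2,-159.5]])"
```

```text
[0.0, -0.0, -1.0] wz -0.0
-> [  0.29    0.609   0.299 -25.5  ]
[0.678, 0.724, -0.305] wz 0.637
[0.87, 0.475, -0.305] wz 0.637
-> [  0.35   0.42   0.36 -62.  ]
[0.921, 0.16, 0.32] wz 0.681
[0.921, -0.157, 0.32] wz 0.681
[0.816, -0.455, 0.32] wz 0.681
[0.617, -0.701, 0.32] wz 0.681
[0.348, -0.867, 0.32] wz 0.681
-> [ 4.955e-01 -2.400e-02  2.000e-01 -1.595e+02]
```

>>> step_arm([
  [[0,0,-0.5,0,0,0],[0,0,-1,0,0,0],[0,0,-1,0,0,0],[0,0,-1,0,0,0]],
], jaw=0)

```text
clock: 0.5
tool_pos: [0.2904, 0.6098, 0.3002]
orientation: [-179.9, 0.1, -25.5]
force: [0.3, 0.1, -1.4]
opening: 0.0877
gripper_force: 0.0
```

>>> step_arm([
  [[0.34,0.36,-0.15,0,0,0.32],[0.68,0.72,-0.31,0,0,0.64],[0.68,0.72,-0.31,0,0,0.64],[0.68,0.72,-0.31,0,0,0.64]],
])

```text
clock: 0.9
tool_pos: [0.3212, 0.5138, 0.3298]
orientation: [-180.0, 0.0, -43.9]
force: [-0.3, 0.6, -1.6]
opening: 0.0877
gripper_force: 0.0
```

>>> step_arm([
  [[0.44,0.24,-0.15,0,0,0.32],[0.87,0.48,-0.31,0,0,0.64],[0.87,0.48,-0.31,0,0,0.64],[0.87,0.48,-0.31,0,0,0.64]],
])

```text
clock: 1.3
tool_pos: [0.3504, 0.42, 0.3602]
orientation: [180.0, 0.0, -62.1]
force: [1.2, 0.6, -0.4]
opening: 0.0876
gripper_force: 0.0
```

>>> step_arm([
  [[0.46,0.08,0,0,0,0.34],[0.92,0.16,0,0,0,0.68],[0.92,0.16,0,0,0,0.68],[0.92,0.16,0,0,0,0.68]],
])

```text
clock: 1.7
tool_pos: [0.379, 0.3317, 0.3593]
orientation: [179.9, -0.1, -81.6]
force: [0.1, 1.2, 0.1]
opening: 0.087
gripper_force: 0.0
```

>>> step_arm([
  [[0.46,-0.08,0,0,0,0.34],[0.92,-0.16,0.2,0,0,0.68],[0.92,-0.16,0.2,0,0,0.68],[0.92,-0.16,0.2,0,0,0.68]],
])

```text
clock: 2.1
tool_pos: [0.4084, 0.243, 0.3392]
orientation: [179.9, -0.1, -101.0]
force: [-0.2, 0.3, 0.0]
opening: 0.0877
gripper_force: 0.0
```

>>> step_arm([
  [[0.41,-0.23,0.15,0,0,0.34],[0.82,-0.46,0.3,0,0,0.68],[0.82,-0.46,0.3,0,0,0.68],[0.82,-0.46,0.3,0,0,0.68]],
])

```text
clock: 2.5
tool_pos: [0.4381, 0.1539, 0.3099]
orientation: [180.0, -0.1, -120.5]
force: [0.3, 0.1, 0.7]
opening: 0.0878
gripper_force: 0.0
```

>>> step_arm([
  [[0.31,-0.35,0.25,0,0,0.34],[0.62,-0.7,0.5,0,0,0.68],[0.62,-0.7,0.5,0,0,0.68],[0.62,-0.7,0.5,0,0,0.68]],
])

```text
clock: 2.9
tool_pos: [0.4668, 0.0649, 0.2599]
orientation: [180.0, -0.1, -139.9]
force: [-0.1, 0.6, 0.4]
opening: 0.0876
gripper_force: 0.0
```

>>> step_arm([
  [[0.18,-0.43,0.25,0,0,0.34],[0.35,-0.87,0.5,0,0,0.68],[0.35,-0.87,0.5,0,0,0.68],[0.35,-0.87,0.5,0,0,0.68],[0.35,-0.87,0.5,0,0,0.68]],
])

```text
clock: 3.4
tool_pos: [0.4964, -0.0232, 0.2117]
orientation: [-180.0, 0.1, -159.3]
force: [0.0, 0.6, 0.2]
opening: 0.0873
gripper_force: 0.0
```

```bash
python3 - <<'E'
from h import *
o=get_obs();print(o['joint_pos'].round(1),o['tool_pos'],o['orientation'])
p,d,c=snap("wrist","w1"); W=cloud(d,c); print(-c[1].T@c[2],c[1][2])
k=(W[...,2]>.042)&(W[...,2]<.06)&(p.max(2)<70)&(abs(W[...,0]-.495)<.06)&(abs(W[...,1]+.024)<.06)
H=W[k];print(len(H),np.percentile(H,[2,50,98],axis=0));print(cv2.minAreaRect(H[:,:2].astype(np.float32)*1000))
k=(W[...,2]>.0)&(W[...,2]<.009)&(p.min(2)>90)&(abs(W[...,0]-.6)<.12)
H=W[k];print(len(H),np.percentile(H,[2,50,98],axis=0));print(cv2.minAreaRect(H[:,:2].astype(np.float32)*1000))
E
```

```text
[ 20.    3.  -20.1   0.  -66.8 -89.3] [ 0.49637089 -0.02317305  0.2117047 ] [-1.79984534e+02  8.96635928e-02 -1.59258298e+02]
[ 0.42892126 -0.04903073  0.39848289] [ 0.24943124  0.09451555 -0.96376909]
312 [[ 0.47663368 -0.03257013  0.04817518]
 [ 0.49157541 -0.0239202   0.05069732]
 [ 0.51203745 -0.01502485  0.05249263]]
((494.6045227050781, -23.181304931640625), (37.91792297363281, 9.584561347961426), 20.75089454650879)
3602 [[ 0.51391407 -0.05096379  0.00163586]
 [ 0.57194813  0.00474922  0.00531192]
 [ 0.67261442  0.07900168  0.00877607]]
((579.039306640625, -89.65225219726562), (569.4288330078125, 179.3957061767578), 81.51167297363281)
```

View pics/w1.png

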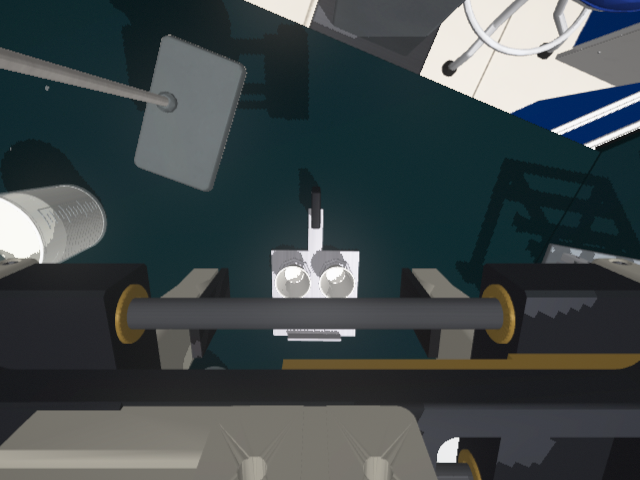

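The wrist view shows the aluminium tray squarely below, with its handle at (316,208) between the open fingers and the crucibles at (292,280) and (338,280). The camera is on the side away from the rack. The handle's fitted position agrees to 2 mm, so I'll descend.

>>> step_arm([
  [[0.01,0,0.3,0,0,0],[0.01,0,0.6,0,0,0],[0.01,0,1,0,0,0],[0.01,0,1,0,0,0]],
])

```text
clock: 3.85
tool_pos: [0.4916, -0.0243, 0.1075]
orientation: [179.9, -0.4, -159.4]
force: [0.1, -0.1, 0.4]
opening: 0.0874
gripper_force: 0.0
```

>>> step_arm([
  [[0,0,0.2,0,0,0],[0,0,0.4,0,0,0],[0,0,0.6,0,0,0],[0,0,0.8,0,0,0],[0,0,0.95,0,0,0],[0,0,0.95,0,0,0],[0,0,0.95,0,0,0]],
])

```text
clock: 4.55
tool_pos: [0.4959, -0.0243, 0.0174]
orientation: [-180.0, 0.1, -159.4]
force: [-0.3, -1.0, 0.8]
opening: 0.0876
gripper_force: 0.0
```

>>> step_arm([
  [[0,0,0,0,0,0],[0,0,0,0,0,0],[0,0,0,0,0,0],[0,0,0,0,0,0],[0,0,0,0,0,0],[0,0,0,0,0,0],[0,0,0,0,0,0],[0,0,0,0,0,0],[0,0,0,0,0,0],[0,0,0,0,0,0],[0,0,0,0,0,0],[0,0,0,0,0,0]],
], jaw=255)

```text
clock: 5.75
tool_pos: [0.4944, -0.0252, 0.0156]
orientation: [180.0, -0.0, -159.5]
force: [0.1, 1.7, -0.0]
opening: 0.0092
gripper_force: 30.0
```

>>> step_arm([
  [[0,0,-0.03,0,0,0],[0,0,-0.08,0,0,0],[0,0,-0.15,0,0,0],[0,0,-0.22,0,0,0],[0,0,-0.3,0,0,0],[0,0,-0.38,0,0,0],[0,0,-0.46,0,0,0],[0,0,-0.54,0,0,0],[0,0,-0.62,0,0,0],[0,0,-0.7,0,0,0],[0,0,-0.78,0,0,0],[0,0,-0.86,0,0,0],[0,0,-0.94,0,0,0],[0,0,-0.98,0,0,0],[0,0,-1,0,0,0],[0,0,-1,0,0,0]],
])

```text
clock: 7.35
tool_pos: [0.4945, -0.0252, 0.1158]
orientation: [180.0, 0.0, -159.6]
force: [-0.2, 0.5, -1.2]
opening: 0.0094
gripper_force: 30.0
```

```bash
cat >> h.py <<'E'
def sheet(n,tool,yaw,dz=.005,f=None):
    "plane fit of tray sheet & handle; returns in tool-centred tray frame"
    p,d,c=snap(n,f); W=cloud(d,c); y=np.radians(yaw+180); R=np.array([[np.cos(y),-np.sin(y),0],[np.sin(y),np.cos(y),0],[0,0,1]])
    L=(W-np.array(tool))@R
    k=(L[...,0]>.055)&(L[...,0]<.17)&(abs(L[...,1])<.05)&(abs(L[...,2]+.0152-.004)<.02)&(p.min(2)>80)
    P=L[k]
    for _ in range(6):
        A=np.c_[P[:,:2],np.ones(len(P))]; s=np.linalg.lstsq(A,P[:,2],rcond=None)[0]; r=P[:,2]-A@s; P=P[abs(r)<max(.002,1.2*np.std(r))]
    print(n,"sheet n",len(P),"slopes deg",np.degrees(s[:2]).round(2),"top z world at x=.12:",tool[2]+s[2]+.12*s[0])
    k=(L[...,0]>.02)&(L[...,0]<.2)&(abs(L[...,1])<.075)&(abs(L[...,2]+.0152-.004)<.004)&(p.min(2)>80)
    q=L[k]; print("extent",np.percentile(q,[1,99],axis=0).round(4)); return p,d,c
E
python3 - <<'E'
from h import *
o=get_obs();print(o['tool_pos'],o['orientation'],o['force'],o['moment'])
for n in("top","side","wrist"): sheet(n,o['tool_pos'],o['orientation'][2],f="l_"+n)
E
```

```text
[ 0.49453686 -0.02515818  0.11579741] [ 1.79997070e+02  1.42699077e-02 -1.59557392e+02] [-0.19075391  0.49508142 -1.2367943 ] [0.00604803 0.04210903 0.01216125]
top sheet n 201 slopes deg [-4.32 -0.52] top z world at x=.12: 0.10467258307327995
extent [[ 0.1282 -0.0543 -0.0151]
 [ 0.1793  0.0528 -0.0075]]
side sheet n 245 slopes deg [-2.7   1.31] top z world at x=.12: 0.10237860853815557
extent [[ 0.0217 -0.0515 -0.0152]
 [ 0.1808  0.0439 -0.0078]]
wrist sheet n 549 slopes deg [-1.04 -0.19] top z world at x=.12: 0.10242683708502631
extent [[ 0.0497 -0.0103 -0.0135]
 [ 0.0729  0.0096 -0.011 ]]
```

```bash
cat >> h.py <<'E'
def prof(n,tool,yaw,img=None):
    p,d,c=img or load(n); W=cloud(d,c); y=np.radians(yaw+180); R=np.array([[np.cos(y),-np.sin(y),0],[np.sin(y),np.cos(y),0],[0,0,1]])
    L=(W-np.array(tool))@R
    def z(a,b,y0,y1,lo=-.028,hi=0.0):
        k=(L[...,0]>a)&(L[...,0]<b)&(L[...,1]>y0)&(L[...,1]<y1)&(L[...,2]>lo)&(L[...,2]<hi)&(p.min(2)>60)
        q=L[k][:,2]; return (len(q),round(float(np.median(q)+.0152)*1000,1) if len(q) else None)
    print(n,"handle",z(-.018,.018,-.004,.004,.02,.045) ,"neck",z(.025,.05,-.008,.008),"front",z(.06,.068,-.05,.05),"mid",z(.117,.14,-.045,.045),"rear",z(.14,.17,-.05,.05),"L",z(.12,.17,.02,.053),"R",z(.12,.17,-.053,-.02),"rim",z(.172,.186,-.034,.034,-.015,.015))
    return L
E
python3 - <<'E'
from h import *
o=get_obs()
for n in("top","side","wrist"): prof(n,o['tool_pos'],o['orientation'][2])
E
```

```text
top handle (0, None) neck (0, None) front (0, None) mid (71, 2.7) rear (346, 2.0) L (170, 2.1) R (101, 1.9) rim (80, 9.3)
side handle (8, 46.6) neck (25, 2.8) front (26, 2.7) mid (98, 1.0) rear (135, 0.6) L (20, 1.9) R (95, 0.5) rim (27, 9.8)
wrist handle (0, None) neck (5, 4.2) front (237, 3.4) mid (0, None) rear (0, None) L (0, None) R (0, None) rim (0, None)
```

>>> step_arm([
  [[0,0,-0.03,0,0,0],[0,0,-0.08,0,0,0],[0,0,-0.15,0,0,0],[0,0,-0.24,0,0,0],[0,0,-0.33,0,0,0],[0,0,-0.42,0,0,0],[0,0,-0.51,0,0,0],[0,0,-0.57,0,0,0],[0,0,-0.6,0,0,0]],
])

```text
clock: 8.4
tool_pos: [0.4948, -0.0251, 0.1765]
orientation: [-180.0, 0.1, -159.6]
force: [0.8, -1.0, -2.1]
opening: 0.0098
gripper_force: 30.0
```

>>> step_arm([
  [[0,0,0,0,0,-0.02],[0,0,0,0,0,-0.06],[0,0,0,0,0,-0.12],[0,0,0,0,0,-0.2],[0,0,0,0,0,-0.29],[0,0,0,0,0,-0.38],[0,0,0,0,0,-0.47],[0,0,0,0,0,-0.56],[0,0,0,0,0,-0.65],[0,0,0,0,0,-0.74],[0,0,0,0,0,-0.83],[0,0,0,0,0,-0.92]],
])

```text
clock: 9.6
tool_pos: [0.4942, -0.0253, 0.1751]
orientation: [180.0, -0.1, -133.0]
force: [-0.0, 0.1, -2.7]
opening: 0.0093
gripper_force: 30.0
```

>>> step_arm([
  [[0,0,0,0,0,-0.09],[0,0,0,0,0,-0.18],[0,0,0,0,0,-0.27],[0,0,0,0,0,-0.36],[0,0,0,0,0,-0.45],[0,0,0,0,0,-0.54],[0,0,0,0,0,-0.63],[0,0,0,0,0,-0.72],[0,0,0,0,0,-0.81],[0,0,0,0,0,-0.9]],
])

```text
clock: 10.6
tool_pos: [0.4942, -0.0253, 0.1751]
orientation: [180.0, -0.0, -107.3]
force: [-0.6, 0.1, -2.7]
opening: 0.0095
gripper_force: 30.0
```

>>> step_arm([
  [[0,0,0,0,0,-0.09],[0,0,0,0,0,-0.18],[0,0,0,0,0,-0.27],[0,0,0,0,0,-0.36],[0,0,0,0,0,-0.45],[0,0,0,0,0,-0.54],[0,0,0,0,0,-0.63],[0,0,0,0,0,-0.72],[0,0,0,0,0,-0.81],[0,0,0,0,0,-0.88],[0,0,0,0,0,-0.93],[0,0,0,0,0,-0.96],[0,0,0,0,0,-0.96],[0,0,0,0,0,-0.96]],
])

```text
clock: 12.0
tool_pos: [0.4945, -0.0252, 0.1756]
orientation: [180.0, -0.0, -79.9]
force: [0.5, 0.3, -1.4]
opening: 0.0094
gripper_force: 30.0
```

```bash
python3 - <<'E'
from h import *
o=get_obs();print(o['tool_pos'],o['orientation'],o['joint_pos'].round(1))
for n in("top","side"):
    i=snap(n,"r_"+n); prof(n,o['tool_pos'],o['orientation'][2],i)
p,d,c=load("top"); W=cloud(d,c)
k=(abs(W[...,2]-.164)<.012)&(p.min(2)>100)&(W[...,1]<.2)&(W[...,1]>0)&(W[...,0]>.35)&(W[...,0]<.65)
H=W[k]; r=cv2.minAreaRect(H[:,:2].astype(np.float32)*1000);print(len(H),r,cv2.boxPoints(r))
t=np.array([.4944,-.025,0]);h=RO+RR@np.array([-.290,0,0]);print("target handle",h, "tray frame err", rk(o['tool_pos']))
E
```

```text
[ 0.4945096  -0.0252279   0.17561671] [ 1.79997544e+02 -2.46234717e-03 -7.99389745e+01] [ 19.9   4.5 -23.4   0.  -62.1  -9.8]
top handle (0, None) neck (3, 4.5) front (42, 3.6) mid (76, 1.7) rear (61, 1.1) L (158, 1.3) R (0, None) rim (0, None)
side handle (12, 49.2) neck (15, 3.1) front (13, 2.2) mid (154, 0.9) rear (112, 1.0) L (108, 0.9) R (74, 0.9) rim (46, 7.8)
461 ((439.3642272949219, 64.18123626708984), (44.90286636352539, 130.2296142578125), 20.34646987915039) [[395.67343   117.42708  ]
 [440.95377    -4.6771545]
 [483.05502    10.935394 ]
 [437.7747    133.03963  ]]
target handle [0.55505457 0.06698327 0.        ] tray frame err [-0.37003224  0.07591729  0.17561671]
```

>>> step_arm([
  [[-0.03,-0.03,0,0,0,0],[-0.09,-0.08,0,0,0,0],[-0.18,-0.17,0,0,0,0],[-0.28,-0.27,0,0,0,0],[-0.38,-0.36,0,0,0,0],[-0.48,-0.46,0,0,0,0],[-0.58,-0.56,0,0,0,0],[-0.68,-0.65,0,0,0,0],[-0.75,-0.72,0,0,0,0],[-0.79,-0.76,0,0,0,0],[-0.8,-0.77,0,0,0,0],[-0.8,-0.77,0,0,-0.02,0],[-0.8,-0.77,0,0,-0.045,0],[-0.8,-0.77,0,0,-0.045,0]],
])

```text
clock: 13.5
tool_pos: [0.5562, 0.0665, 0.1759]
orientation: [-180.0, 1.3, -80.0]
force: [-0.5, 0.6, -2.0]
opening: 0.0093
gripper_force: 30.0
```

```bash
cat > chk.py <<'E'
from h import *
o=get_obs();T=o['tool_pos'];print(o['clock'],T,o['orientation'],"rack frame",rk(T))
for n in("top","side"):
    i=snap(n,"c_"+n); L=prof(n,T,o['orientation'][2],i); p=i[0]
    Z=rk(cloud(i[1],i[2]))
    zt=T[2]-.0152+.003
    # tray side edges per x bin, in rack frame
    k=(abs(Z[...,2]-zt)<.008)&(p.min(2)>70)&(Z[...,0]<-.085)&(abs(Z[...,1])<.075)&(L[...,0]>.062)
    q=Z[k]; rows=[]
    for x in np.arange(-.23,-.09,.006):
        b=q[abs(q[:,0]-x)<.003]
        if len(b)>8: rows.append([x,b[:,1].min(),b[:,1].max()])
    rows=np.array(rows)
    if len(rows): print(n,"tray edges",(rows[:,1:]*1000).round(1).T.tolist(),"w med",np.median(rows[:,2]-rows[:,1]),"mid",np.median((rows[:,2]+rows[:,1])/2))
    if len(q): r=cv2.minAreaRect(q[:,:2].astype(np.float32)*1000);print("rect",r,"maxx",np.percentile(q[:,0],99))
    for nm,lo,hi in(("mid",.112,.124),("top",.207,.217)):
      for s in(-1,1):
        k=(s*Z[...,1]>.04)&(s*Z[...,1]<.066)&(abs(Z[...,0])<.06)&(Z[...,2]>lo)&(Z[...,2]<hi)&(p.min(2)>70); q=Z[k]
        inn=[]
        for x in np.arange(-.055,.06,.008):
            b=q[abs(q[:,0]-x)<.004]
            if len(b)>3: inn.append([x,s*(s*b[:,1]).min(),np.median(b[:,1])])
        inn=np.array(inn)
        if len(inn)>3: print(n,nm,s,"inner",np.median(inn[:,1]).round(4),"slopes",np.degrees(np.polyfit(inn[:,0],inn[:,1],1)[0]).round(2),np.degrees(np.polyfit(inn[:,0],inn[:,2],1)[0]).round(2),"med",np.median(inn[:,2]).round(4))
E
python3 chk.py
```

```text
13.5 [0.55622993 0.06646578 0.1759093 ] [-179.98088782    1.3411587   -79.96910019] rack frame [-0.29071745 -0.00106514  0.1759093 ]
top handle (0, None) neck (21, 4.4) front (73, 5.2) mid (134, 5.3) rear (147, 4.5) L (226, 5.0) R (0, None) rim (0, None)
top tray edges [[-13.9, -15.1, -12.8, -11.7, -9.4, -7.5, -8.1, -7.2, -2.9, -1.4, 1.0, -1.2, 2.4, 3.2, 6.7, 9.4, 16.6, 17.7, 17.3], [51.3, 54.5, 53.5, 53.5, 53.8, 52.6, 53.8, 53.7, 54.4, 53.5, 52.6, 53.6, 53.4, 52.6, 54.2, 53.5, 54.6, 54.0, 50.0]] w med 0.054895186291457045 mid 0.026043204483775787
rect ((-174.78981018066406, 19.77745819091797), (107.72197723388672, 69.54918670654297), 0.09012036770582199) maxx -0.12287586005444191
top top 1 inner 0.0477 slopes -4.47 -7.67 med 0.0519
side handle (16, 49.2) neck (24, 3.1) front (15, 3.7) mid (175, 3.9) rear (208, 4.2) L (124, 4.1) R (120, 3.8) rim (176, 9.7)
side tray edges [[-55.5, -55.5, -55.1, -55.1, -55.1, -55.0, -50.0, -49.9, -49.9, -49.9, -49.9, -49.9, -47.5, -49.6, -49.7, -35.3], [53.8, 53.2, 53.2, 50.4, 52.7, 51.8, 49.3, 51.1, 50.8, 50.5, 49.7, 49.3, 46.4, 48.7, 48.3, 28.8]] w med 0.10057232034392459 mid -0.0006057270169070473
rect ((-167.00709533691406, -0.767303466796875), (123.21443939208984, 109.25563049316406), 0.0948256403207779) maxx -0.10663810470442209
side mid -1 inner -0.0487 slopes 0.17 -2.45 med -0.0539
side mid 1 inner 0.0465 slopes 0.23 0.76 med 0.0516
side top -1 inner -0.0494 slopes 0.41 1.58 med -0.0552
side top 1 inner 0.0464 slopes 0.37 -0.55 med 0.0527
```

>>> step_arm([
  [[0,0,0.03,0,0,0],[0,0,0.09,0,0,0],[0,0,0.16,0,0,0],[0,0,0.23,0,0,0],[0,0,0.3,0,0,0],[0,0,0.37,0,0,0],[0,0,0.43,0,0,0],[0,0,0.48,0,0,0],[0,0,0.505,0,0,0],[0,0,0.505,0,0,0]],
])

```text
clock: 14.6
tool_pos: [0.556, 0.0681, 0.1248]
orientation: [180.0, 1.3, -79.9]
force: [-0.5, -0.4, -2.3]
opening: 0.0095
gripper_force: 30.0
```

```bash
python3 chk.py; python3 - <<'E'
from h import *
a=load("side")[0][255:405,240:360]; b=load("top")[0][195:295,150:290]
im=np.hstack([cv2.resize(a,(360,450),interpolation=cv2.INTER_CUBIC),cv2.resize(b,(440,450),interpolation=cv2.INTER_CUBIC)])
cv2.imwrite("pics/crop3.png",im[:,:,::-1])
E
```

```text
14.6 [0.55596288 0.06812058 0.12481289] [179.96879109   1.28122324 -79.91641907] rack frame [-0.28904152 -0.00109534  0.12481289]
top handle (0, None) neck (22, 4.1) front (63, 4.4) mid (119, 5.0) rear (128, 4.8) L (213, 4.9) R (0, None) rim (0, None)
top tray edges [[-12.5, -11.0, -9.0, -6.8, -5.5, -5.8, -3.1, -2.7, -0.8, 4.0, 2.4, 5.1, 6.1, 8.3, 12.8, 20.3, 18.9, 18.6], [53.1, 54.6, 53.5, 52.6, 54.5, 54.0, 52.8, 54.4, 53.2, 54.4, 53.6, 52.8, 54.7, 53.8, 53.2, 54.1, 50.7, 52.1]] w med 0.052599927023880916 mid 0.02709981542900478
rect ((-172.88922119140625, 21.32068634033203), (107.71487426757812, 67.0677490234375), 0.2955842614173889) maxx -0.12104055218210252
top top -1 inner -0.0514 slopes 23.43 8.06 med -0.0569
top top 1 inner 0.0474 slopes -0.1 -1.14 med 0.0514
side handle (18, 49.5) neck (22, 4.1) front (16, 4.6) mid (151, 4.2) rear (6, 2.4) L (49, 4.4) R (52, 4.2) rim (107, 6.7)
side tray edges [[-49.7, -52.2, -52.2, -52.2, -49.6, -52.1, -52.1, -52.2, -52.1, -49.4, -52.0, -52.0, -51.9, -51.7, -51.7, -44.4], [53.7, 50.8, 53.0, 52.5, 52.1, 51.7, 51.2, 53.5, 53.1, 52.7, 52.2, 51.7, 48.8, 53.7, 53.4, 52.9]] w med 0.10374766238563812 mid 0.00045492111863233015
rect ((-165.0609588623047, 0.9199790954589844), (122.71406555175781, 106.03177642822266), 0.19363701343536377) maxx -0.10526182467809295
side mid -1 inner -0.0487 slopes 0.24 -1.96 med -0.0532
side mid 1 inner 0.0465 slopes 0.48 1.22 med 0.052
side top -1 inner -0.0494 slopes 0.41 1.29 med -0.0548
side top 1 inner 0.0464 slopes 0.29 -0.23 med 0.0526
```

View pics/crop3.png

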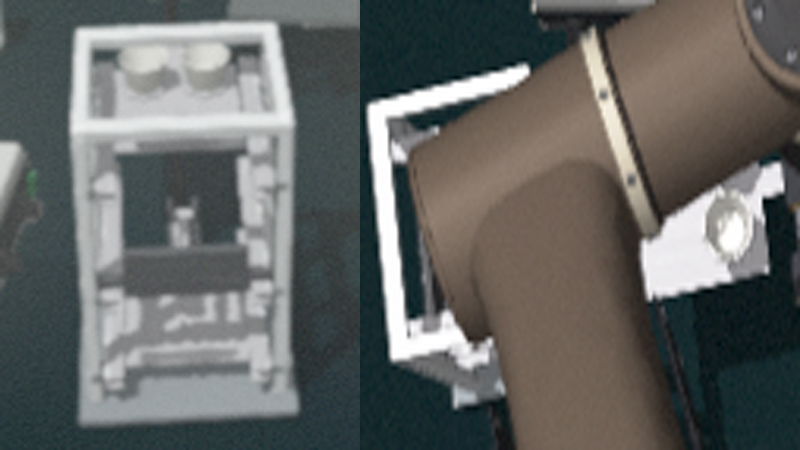

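>>> step_arm([
  [[-0.03,0,0.001,0,0,0],[-0.08,0,0.002,0,0,0],[-0.14,0,0.003,0,0,0],[-0.2,0,0.005,0,0,0],[-0.25,0,0.006,0,0,0],[-0.3,0,0.007,0,0,0],[-0.34,0,0.008,0,0,0],[-0.38,0,0.009,0,0,0],[-0.42,0,0.01,0,0,0],[-0.46,0,0.011,0,0,0],[-0.48,0,0.011,0,0,0]],
])

```text
clock: 15.8
tool_pos: [0.5477, 0.1158, 0.1252]
orientation: [-180.0, 1.3, -79.9]
force: [-0.2, 0.8, -2.3]
opening: 0.0092
gripper_force: 30.0
```

```bash
python3 - <<'E'
from h import *
p,d,c=snap("top"); Z=rk(cloud(d,c)); k=(abs(Z[...,0])<.09)&(abs(Z[...,1])<.09)&(Z[...,2]>.27)
print("arm over rack min z",np.percentile(Z[k][:,2],[0,2,50]))
o=get_obs();print(rk(o['tool_pos']),o['force'],o['moment'])
i=snap("side"); Z=rk(cloud(i[1],i[2]));T=o['tool_pos']; L=prof("side",T,o['orientation'][2],i)
E
```

```text
arm over rack min z [0.54999955 0.55795887 0.58219169]
[-0.24053976 -0.00139904  0.12517188] [-0.24044233  0.01955375 -2.26573196] [-0.11135667 -0.11985164  0.02789289]
side handle (20, 49.6) neck (23, 4.3) front (17, 3.3) mid (158, 4.0) rear (258, 4.1) L (145, 4.1) R (141, 4.2) rim (174, 10.1)
```

>>> step_arm([
  [[-0.02,0,0,0,0,0],[-0.05,0,0.001,0,0,0],[-0.08,0,0.002,0,0,0],[-0.11,0,0.003,0,0,0],[-0.14,0,0.003,0,0,0],[-0.17,0,0.004,0,0,0],[-0.2,0,0.005,0,0,0]],
])

```text
clock: 16.6
tool_pos: [0.5442, 0.1354, 0.1251]
orientation: [-180.0, 1.3, -79.9]
force: [-0.0, 0.8, -1.9]
opening: 0.0093
gripper_force: 30.0
```

>>> step_arm([
  [[-0.02,0,0,0,0,0],[-0.05,0,0.001,0,0,0],[-0.08,0,0.002,0,0,0],[-0.11,0,0.003,0,0,0],[-0.14,0,0.003,0,0,0],[-0.17,0,0.004,0,0,0],[-0.2,0,0.005,0,0,0],[-0.2,0,0.005,0,0,0]],
])

```text
clock: 17.4
tool_pos: [0.5407, 0.1552, 0.125]
orientation: [180.0, 1.3, -79.9]
force: [0.0, 0.4, -2.7]
opening: 0.0098
gripper_force: 30.0
```

```bash
python3 - <<'E'
from h import *
o=get_obs();print(rk(o['tool_pos']),o['force']@RR,o['moment']@RR,o['orientation'])
i=snap("side"); L=prof("side",o['tool_pos'],o['orientation'][2],i)
Z=rk(cloud(i[1],i[2])); p=i[0]
k=(abs(Z[...,1])<.08)&(Z[...,0]>-.2)&(Z[...,0]<-.09)&(abs(Z[...,2]-.113)<.01)&(p.min(2)>70); q=Z[k]
print([(round(float(x),3),(np.percentile(b[:,1],[1,99])*1000).round(1).tolist()) for x in np.arange(-.16,-.09,.01) for b in [q[abs(q[:,0]-x)<.005]] if len(b)>8])
E
```

```text
[-0.20065862 -0.0014473   0.125045  ] [ 0.38448995 -0.08214454 -2.67321597] [-0.017113    0.1551936  -0.00183401] [179.99996167   1.28932795 -79.90033019]
side handle (7, 48.6) neck (30, 3.7) front (0, None) mid (223, 3.9) rear (285, 3.9) L (178, 4.2) R (167, 4.3) rim (137, 10.5)
[(-0.16, [-6.2, 5.9]), (-0.12, [-51.8, 53.2]), (-0.11, [-51.7, 53.2]), (-0.1, [-51.5, 52.6]), (-0.09, [-48.4, 50.2])]
```

>>> step_arm([
  [[-0.02,0,0,0,0,0],[-0.05,0,0.001,0,0,0],[-0.08,0,0.002,0,0,0],[-0.11,0,0.003,0,0,0],[-0.14,0,0.003,0,0,0],[-0.17,0,0.004,0,0,0],[-0.2,0,0.005,0,0,0]],
])

```text
clock: 18.15
tool_pos: [0.5371, 0.1748, 0.125]
orientation: [-180.0, 1.3, -79.9]
force: [0.6, -0.2, -2.6]
opening: 0.0097
gripper_force: 30.0
```

>>> step_arm([
  [[-0.02,0,0,0,0,0],[-0.05,0,0.001,0,0,0],[-0.07,0,0.002,0,0,0],[-0.09,0,0.002,0,0,0],[-0.1,0,0.002,0,0,0]],
])

```text
clock: 18.65
tool_pos: [0.5354, 0.1845, 0.125]
orientation: [-180.0, 1.3, -79.9]
force: [0.1, 0.7, -1.8]
opening: 0.0095
gripper_force: 30.0
```

>>> step_arm([
  [[-0.02,0,0,0,0,0],[-0.04,0,0.001,0,0,0],[-0.06,0,0.001,0,0,0],[-0.08,0,0.002,0,0,0],[-0.1,0,0.002,0,0,0]],
])

```text
clock: 19.15
tool_pos: [0.5336, 0.194, 0.125]
orientation: [180.0, 1.3, -79.9]
force: [0.3, -3.5, -1.7]
opening: 0.0097
gripper_force: 30.0
```

>>> step_arm([
  [[-0.02,0,0,0,0,0],[-0.04,0,0.001,0,0,0],[-0.06,0,0.001,0,0,0],[-0.08,0,0.002,0,0,0],[-0.1,0,0.002,0,0,0]],
])

```text
clock: 19.65
tool_pos: [0.5318, 0.2023, 0.1251]
orientation: [179.9, 1.1, -79.9]
force: [0.9, -7.1, -0.9]
opening: 0.009
gripper_force: 30.0
```

```bash
python3 - <<'E'
from h import *
o=get_obs();T=o['tool_pos'];print(rk(T)+[.19,0,0],o['force']@RR,o['moment']@RR,o['orientation'])
i=snap("side","s5"); L=prof("side",T,o['orientation'][2],i)
E
```

```text
[ 0.03725866 -0.00107335  0.12511321] [-7.12788676  0.41681326 -0.87367912] [-0.23303552  3.23020957 -0.01897558] [179.92996046   1.13502788 -79.93035574]
side handle (22, 49.2) neck (18, 3.0) front (11, 2.7) mid (202, 2.2) rear (274, 2.5) L (187, 2.6) R (194, 2.9) rim (24, 19.0)
```

>>> step_arm([
  [[-0.02,0,0,0,0,0],[-0.04,0,0.001,0,0,0],[-0.06,0,0.001,0,0,0],[-0.08,0,0.002,0,0,0]],
])

```text
clock: 20.1
tool_pos: [0.5304, 0.2106, 0.1251]
orientation: [179.9, 1.2, -79.9]
force: [1.3, -6.3, -1.4]
opening: 0.0097
gripper_force: 30.0
```

>>> step_arm([
  [[-0.02,0,0,0,0,0],[-0.04,0,0.001,0,0,0],[-0.06,0,0.001,0,0,0],[-0.08,0,0.002,0,0,0]],
])

```text
clock: 20.5
tool_pos: [0.529, 0.2187, 0.125]
orientation: [180.0, 1.2, -79.9]
force: [1.0, -4.3, -2.6]
opening: 0.0093
gripper_force: 30.0
```

>>> step_arm([
  [[-0.02,0,0,0,0,0],[-0.035,0,0.001,0,0,0],[-0.05,0,0.001,0,0,0]],
])

```text
clock: 20.8
tool_pos: [0.5282, 0.2243, 0.125]
orientation: [180.0, 1.3, -79.9]
force: [0.3, -3.3, -1.4]
opening: 0.0095
gripper_force: 30.0
```

```bash
cat > st.py <<'E'
from h import *
o=get_obs();T=o['tool_pos'];print(o['clock'],rk(T)+[.19,0,0],o['force']@RR,o['orientation'])
i=snap("side"); L=prof("side",T,o['orientation'][2],i)
E
python3 st.py
```

```text
20.8 [ 0.0596219  -0.0014121   0.12501161] [-3.26660287  0.33103354 -1.44986435] [179.97644567   1.25173218 -79.92598544]
side handle (22, 49.0) neck (39, 2.9) front (18, 3.4) mid (227, 2.4) rear (48, 6.7) L (112, 3.3) R (125, 3.5) rim (0, None)
```

>>> step_arm([
  [[-0.01,0,0,0,0,0],[-0.02,0,0,0,0,0],[-0.03,0,0.001,0,0,0]],
])

```text
clock: 21.15
tool_pos: [0.5278, 0.2285, 0.1251]
orientation: [-180.0, 1.3, -79.9]
force: [-1.3, -0.1, -1.6]
opening: 0.0094
gripper_force: 30.0
```

>>> step_arm([
  [[-0.01,0,0,0,0,0],[-0.015,0,0,0,0,0],[-0.015,0,0,0,0,0]],
])

```text
clock: 21.45
tool_pos: [0.5276, 0.2293, 0.1251]
orientation: [-180.0, 1.3, -79.9]
force: [0.1, -0.5, -1.9]
opening: 0.0094
gripper_force: 30.0
```

>>> step_arm([
  [[-0.005,0,0,0,0,0],[-0.01,0,0,0,0,0],[-0.01,0,0,0,0,0]],
])

```text
clock: 21.75
tool_pos: [0.5275, 0.2293, 0.1252]
orientation: [180.0, 1.2, -79.9]
force: [1.5, -5.0, -1.0]
opening: 0.0092
gripper_force: 30.0
```

```bash
python3 st.py
```

```text
21.75 [ 0.06466905 -0.00159696  0.12521616] [-5.1605343  -0.62094454 -1.01769729] [179.99119733   1.21856581 -79.91876359]
side handle (24, 49.4) neck (38, 3.7) front (21, 4.1) mid (210, 3.9) rear (29, 7.5) L (102, 4.8) R (115, 5.1) rim (0, None)
```

>>> step_arm([
  [[-0.005,0,0,0,0,0],[-0.005,0,0,0,0,0],[-0.005,0,0.01,0,0,0],[-0.005,0,0.012,0,0,0],[-0.005,0,0.012,0,0,0]],
])

```text
clock: 22.3
tool_pos: [0.5275, 0.2291, 0.1241]
orientation: [180.0, 1.2, -79.9]
force: [3.3, -7.6, -0.6]
opening: 0.0092
gripper_force: 30.0
```

```bash
python3 st.py; python3 - <<'E'
from h import *
p,d,c=load("side"); cv2.imwrite("pics/crop4.png",cv2.resize(p[265:385,255:345],(600,600) if 0 else (450,600),interpolation=cv2.INTER_CUBIC)[:,:,::-1])
E
```

```text
22.3 [ 0.0644209  -0.00158453  0.12410171] [-8.076598   -1.9282165  -0.57244287] [179.98061143   1.16409799 -79.9319794 ]
side handle (24, 48.8) neck (36, 4.2) front (23, 4.0) mid (211, 4.6) rear (29, 8.9) L (99, 5.8) R (114, 5.8) rim (2, 15.7)
```

View pics/crop4.png

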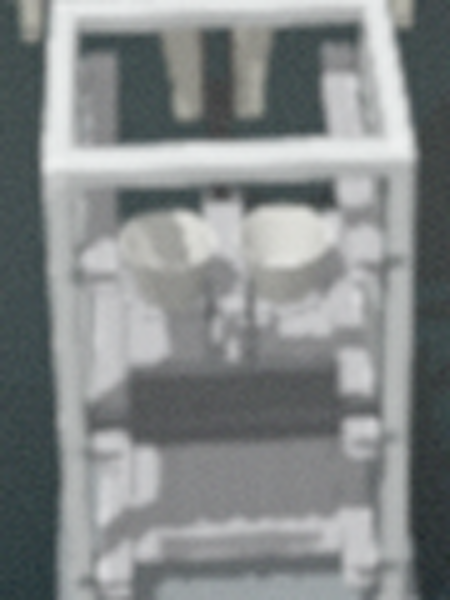

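>>> step_arm([
  [[0.008,0,0,0,0,0],[0.008,0,0,0,0,0]],
])

```text
clock: 22.55
tool_pos: [0.5275, 0.2291, 0.124]
orientation: [180.0, 1.2, -79.9]
force: [2.1, -5.7, -0.2]
opening: 0.0098
gripper_force: 30.0
```

>>> step_arm([
  [[0,0,0,0,0,0],[0,0,0,0,0,0],[0,0,0,0,0,0],[0,0,0,0,0,0],[0,0,0,0,0,0],[0,0,0,0,0,0],[0,0,0,0,0,0],[0,0,0,0,0,0],[0,0,0,0,0,0],[0,0,0,0,0,0]],
], jaw=0)

```text
clock: 23.55
tool_pos: [0.5274, 0.2299, 0.1238]
orientation: [180.0, 1.3, -79.9]
force: [0.3, 0.1, -0.2]
opening: 0.0841
gripper_force: 0.0
```

```bash
python3 st.py
```

```text
23.55 [ 0.06520619 -0.00158531  0.12384992] [ 8.41507600e-05 -3.16884752e-01 -1.59320499e-01] [179.99830664   1.2869981  -79.91901141]
side handle (26, 49.2) neck (37, 3.2) front (19, 3.5) mid (188, 3.3) rear (28, 9.2) L (94, 4.7) R (105, 4.8) rim (3, 6.3)
```

Released. I'll retreat 80 mm back and then up, and check from the wrist and top.

>>> step_arm([
  [[0.1,0,0,0,0,0],[0.25,0,0,0,0,0],[0.45,0,0,0,0,0],[0.65,0,0,0,0,0],[0.8,0,0,0,0,0],[0.8,0,-0.3,0,0,0],[0.8,0,-0.7,0,0,0],[0.8,0,-1,0,0,0],[0.8,0,-1,0,0,0]],
])

```text
clock: 24.5
tool_pos: [0.5443, 0.1488, 0.227]
orientation: [-179.6, 1.4, -79.9]
force: [0.2, 0.5, 0.0]
opening: 0.0875
gripper_force: 0.0
```

```bash
python3 - <<'E'
from h import *
o=get_obs();print(rk(o['tool_pos']),o['force'])
out=[]
for n in("side","top","wrist"):
    p,d,c=snap(n); Z=rk(cloud(d,c))
    k=(abs(Z[...,1])<.015)&(Z[...,0]<-.09)&(Z[...,0]>-.17)&(Z[...,2]>.145)&(Z[...,2]<.17)&(p.max(2)<90);q=Z[k]
    if len(q)>5: print(n,"handle rack",len(q),np.percentile(q,[3,50,97],axis=0).round(4).tolist())
    print(n,[(nm,int(s.sum()),np.nanmedian(Z[s][:,2]).round(4)) for nm,x0,x1 in(("front",-.075,-.06),("mid",-.01,.02),("rear",.02,.045)) for s in [(Z[...,0]>x0)&(Z[...,0]<x1)&(abs(Z[...,1])<.045)&(Z[...,2]>.1)&(Z[...,2]<.12)] if s.any()])
    out.append(p)
a=cv2.resize(out[0][265:385,255:345],(300,400),interpolation=cv2.INTER_CUBIC)
b=cv2.resize(out[2],(500,400))
cv2.imwrite("pics/fin.png",np.hstack([a,b])[:,:,::-1])
E
```

```text
[-0.20756862 -0.00387563  0.22702165] [0.21852396 0.48510353 0.01181471]
side handle rack 46 [[-0.1409, -0.0063, 0.1531], [-0.1188, -0.0014, 0.1577], [-0.1027, 0.0033, 0.1591]]
side [('front', 21, np.float64(0.112)), ('mid', 212, np.float64(0.1119))]
top handle rack 66 [[-0.1454, -0.0054, 0.1465], [-0.1255, 0.0001, 0.1576], [-0.108, 0.0039, 0.1633]]
top [('front', 53, np.float64(0.113)), ('mid', 11, np.float64(0.1128))]
wrist handle rack 182 [[-0.1225, -0.0053, 0.1578], [-0.1148, -0.001, 0.1589], [-0.107, 0.0033, 0.1599]]
wrist [('front', 539, np.float64(0.1128))]
```

View pics/fin.png

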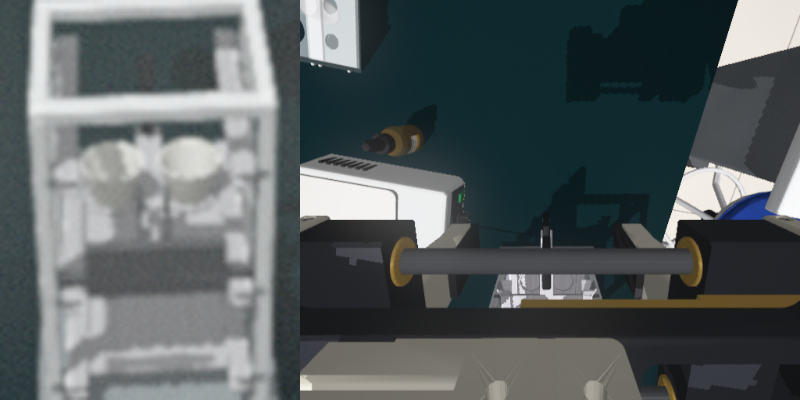

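```bash
python3 - <<'E'
from h import *
a=cv2.imread("pics/top1.png"); b=load("top")[0][:,:,::-1]; s=cv2.imread("pics/side1.png"); t=load("side")[0][:,:,::-1]
s0=cv2.imread("pics/s5.png")
f=lambda i,v,u:cv2.resize(i[v:v+60,u:u+60],(266,266),interpolation=cv2.INTER_CUBIC)
im=np.vstack([np.hstack([f(a,213,160),f(b,213,160)]+[f(b,213,160)*0]),np.hstack([f(s,300,270),f(s0,300,270),f(t,300,270)])])
cv2.imwrite("pics/cmp.png",im)
E
```

```text
(no output)
```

View pics/cmp.png

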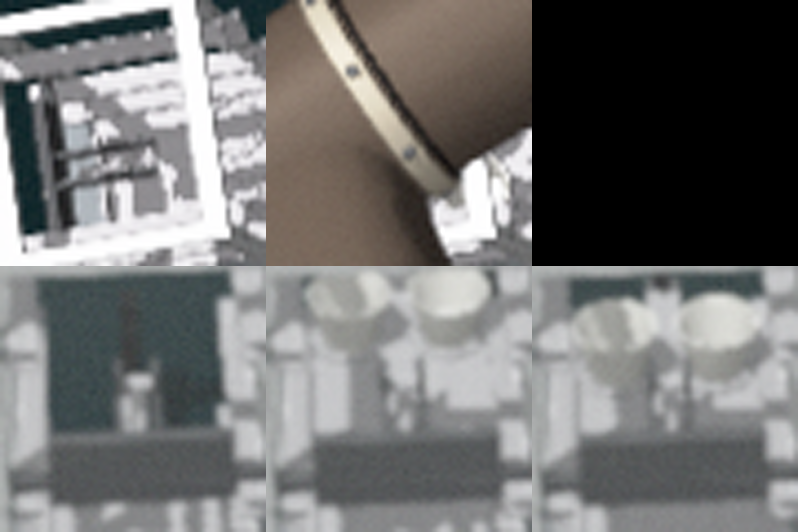

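>>> step_arm([
  [[0.3,0,0,0,0,0],[0.7,0,0,0,0,0],[1,0,-0.3,0,0,0],[1,0,-0.5,0,0,0]],
])

```text
clock: 25.05
tool_pos: [0.5591, 0.046, 0.2691]
orientation: [179.8, 1.2, -80.1]
force: [0.7, 0.9, -0.6]
opening: 0.0875
gripper_force: 0.0
```

>>> step_arm([
  [[0.4,0,0,0,0,0],[0.8,0,0,0,0,0],[1,0,0,0,0,0],[1,0,0,0,0,0],[1,0,0,0,0,0]],
])

```text
clock: 25.55
tool_pos: [0.5764, -0.0495, 0.2661]
orientation: [179.9, 1.3, -80.0]
force: [-0.1, 0.1, 0.7]
opening: 0.0874
gripper_force: 0.0
```

```bash
python3 - <<'E'
from h import *
o=get_obs();print(o['clock'],o['tool_pos'])
a=cv2.imread("pics/top1.png"); b=snap("top","top_end")[0][:,:,::-1]
f=lambda i:cv2.resize(i[205:290,145:260],(400,296),interpolation=cv2.INTER_CUBIC)
cv2.imwrite("pics/cmp2.png",np.hstack([f(a),f(b)]))
E
```

```text
25.55 [ 0.57637953 -0.04948017  0.2661071 ]
```

View pics/cmp2.png

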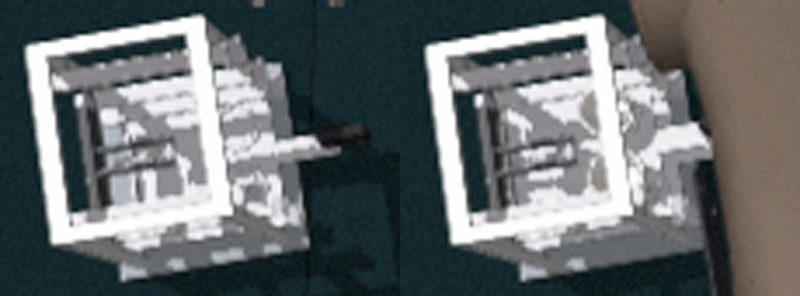

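The before and after views match: the catch arms lie as they did at the start, at (105–175, 150) in the left half and (505–575, 150) in the right. The tray is against the stop, so I'm handing in.

```bash
python3 -c "
from plant import *
print(close_job())"
```

```text
the job is handed in; nothing more can be done
None
```

The tray is level on the middle runners and home against the stop, with both crucibles upright and the gripper clear. The catch seems to have dropped: push fell from about 3 N to zero just before the stop, and its arms lie as at the start. I handed the job in at about 25.6 s; the hand-in gave no verdict.

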